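# Lay out the bearing parts and hold the wheel guard open

## Robot

A 6-joint arm with a two-finger parallel gripper is mounted at the origin on the work surface. World frame = base frame: x ahead of the robot, y to its left, z up, the work surface at z = 0. Lengths are in mm, angles in rad, forces in N, time in s.
With the tool pointing down it reaches from about 350 to 975 mm from the base axis. Payload 7.1 kg.
Tool frame: the origin (TCP) lies at the very end of the fingers, on their centre line; the grasp point (between the pads) lies 19 mm behind it; x points along the fingers, z is the direction in which the jaws open and shut, and the axes are right-handed (so a half turn about x gives the same grasp; the last joint's range is limited). The gripper opens to 88 mm and grips with 3 to 60 N. Pads are 20 mm wide; open, the fingers measure 115 mm over their backs; the gripper's body (75 mm by 178 mm) begins 61 mm behind the grasp point.
Start: joints at [1.222, 0.423, 1.63, -0, 1.089, -0.019], TCP at [202.377, 591.311, 222.675] pointing down, gripper open.
Joint ranges: [-3, 3], [-0.9, 2.11], [0.09, 2.58], [-1.31, 4.45], [0.11, 2.69], [-2.54, 2.54]. Speed limits (rad/s): [2.39, 2.39, 3.01, 3.14, 3.14, 3.14].

## Interface

Orientations are given as a rotation vector (axis times angle).
In Python, from workcell import * gives the robot as it stands.
- The arm moves only by the shell command python3 -m crank 'ROWS'. ROWS is JSON, a list of rows, each a list of 3 entries, a list of its own where there are three numbers: the shift along the tool's x, y, z in cm, then the turn, a rotation vector about the tool's x, y, z in degrees, then the finger opening in cm, from 0 to 8.78. In form: [[[dx, dy, dz], [rx, ry, rz], claw], ...]. A call has 1 to 5 rows; each row shifts and turns the commanded pose from where the row before left it, along the tool's axes as they then stand; what a row does not reach is not made up. A row lasts 1/8 s, in which the tool goes at most 62.5 mm and 10.7 degrees, less where a joint would pass 70% of its speed; a pose out of reach is approached as far as the arm can. A call with a gripper value outside its range is refused whole. The fingers move at their own pace and stop on an object; the grip force is fixed at half the most. Time passes only in rows, so rows that do not move let the fingers close. It gives the time, the measured TCP pose, the force and the opening at its end, in the units of the state.
- get_obs(): the state, without advancing time (a new reading comes with each control period).
- get_image(name): name is "side" or "top" or "wrist"; returns a dict with "pixels" (420x560x3 uint8, red, green, blue), "mtx" (3x3 intrinsics, pixels), "D" ([k1, k2, p1, p2, k3] as OpenCV has them; the pictures are not rectified), "view" (4x4, takes a point from world to camera coordinates). Camera axes: x right, y down, z forward; pixel columns grow to the right and rows downward; lengths in mm; the calibration is good to about 2 mm. A picture is of the moment at which its call begins. There is no depth.
- close_job(): hands the job in, once; it reports no verdict.
The state is a dict: "t": time; "qpos": joint angles; "qvel": joint speeds; "joint_torque": joint torques, N m; "ee_pos": TCP position; "orientation": TCP orientation; "ft_force": force on the tool from outside, world axes, zero at the start; "moment": the same for the moment, N m; "width": finger opening in mm.
Only numpy, scipy, OpenCV 4.12 (cv2) and the standard library are available. Lean on these libraries where they do the work, as an engineer would, in place of code of your own. Each camera call takes 0.05 s, during which the arm holds its last target.

## Task

A colleague is about to fit the bearing parts to the flywheel hub: with the guard still shut, square up the two black bearing caps and the white spacer into an even row on the mat, lying flat, one centred on each white cross in any order. Then lift the clear guard over the hub and hold it open at about 50 degrees - room for a hand, but still shielding the hub from above - and finish while still holding it there, since it falls shut if let go. Leave everything else on the bench where it is.

Things in the scene. Friction and masses are not known exactly. Their poses are not given: they have to be found in the camera images.
- guard (a joint): angle of the hinged guard, rad: 0 = shut, growing as its front edge is lifted, stop at 1.4. Nothing keeps it up: it swings shut by its own weight (about 0.6 kg, some 3 to 4 N at the grip bar) from any angle. 50 degrees = 0.873
- guard_bar (a point): middle of the guard's round black grip bar, 12 mm thick, 120 mm long between its two end arms, on the side nearer the robot; free space 34 mm between bar and guard. Shut: 110 mm above the bench. y along the bar, x level from the bar towards the hinge when shut, z up when shut; turns with the guard
- guard_hinge (a point): middle of the guard's hinge line, along the far top edge of the stand, 112 mm above the bench; the bar is 236 mm from it. y along the hinge line. The guard is a clear sheet top (186 mm x 208 mm) with a clear front sheet 72 mm deep, edged in aluminium; it covers the grey run-in stand (220 x 240 mm, fixed, sides 106 mm high) that carries the titanium flywheel hub. The stand may be on the left or the right and turned a little
- cap_a_center (a point): black delrin bearing cap, a stepped round disc: 48 mm diameter and 18 mm high, with a 34 mm step on top to 22 mm, 16 mm bore; 45 g; loose, lies flat on the mat. The point is on its axis, 10 mm above its underside; z up the axis
- cap_b_center (a point): the other, identical black delrin bearing cap, a stepped round disc: 48 mm diameter and 18 mm high, with a 34 mm step on top to 22 mm, 16 mm bore; 45 g; loose, lies flat on the mat. The point is on its axis, 10 mm above its underside; z up the axis
- spacer_center (a point): white ceramic spacer ring, 44 mm outside, 28 mm inside, 16 mm high, 55 g; loose, lies flat on the mat. The point is on its axis, 8 mm above its underside; z up the axis
- cross_left (a point): the left-hand (seen from the robot) of the three white crosses printed 80 mm apart on one straight white line of the blue layout mat (190 x 290 mm, 2 mm thick, fixed, may be on either side and turned a little). The point is on the mat's top face, 2 mm above the bench; y along the line, x across it, z up
- cross_middle (a point): the middle one of the three white crosses printed 80 mm apart on one straight white line of the blue layout mat (190 x 290 mm, 2 mm thick, fixed, may be on either side and turned a little). The point is on the mat's top face, 2 mm above the bench; y along the line, x across it, z up
- cross_right (a point): the right-hand of the three white crosses printed 80 mm apart on one straight white line of the blue layout mat (190 x 290 mm, 2 mm thick, fixed, may be on either side and turned a little). The point is on the mat's top face, 2 mm above the bench; y along the line, x across it, z up
- stator_center (a point): bystander: gold-plated stator ring, 66 mm across, 20 mm high; its centre, half-way up. Leave alone
- funnel_mouth (a point): bystander: steel funnel on a post over a clear cup, one loose station on a 100 x 110 mm base, 182 mm high; middle of the funnel's rim, 176 mm up. Leave alone
- caliper_center (a point): bystander: digital caliper lying flat, 220 mm long; its middle, 5 mm up. Leave alone
- driver_center (a point): bystander: screwdriver lying flat, 200 mm long; its origin, near the middle. Leave alone
- jar_center (a point): bystander: clear jar with white cap, 60 mm across, 75 mm high; its centre. Leave alone
Mind the look-alikes: they are no part of the job. Of the things shaped like the part that bears spacer_center, the white one is meant. Leave any blue or red look-alike of the part that bears cap_a_center alone.

How it is judged:
By the outcome, as a careful person would: the job done as asked, in the order asked, and still so for the second after the job is handed in, while the arm keeps its last pose, push and grip.
It also fails if it takes over 54 s, if anything falls off the work surface, if the arm or the gripper's body presses on something with over 40 N, if the wrist force passes 120 N, or if a joint passes its speed limit or range.

## Working session

There is one attempt and no reset: what is moved stays moved. The work goes in short steps, Python scripts to look and compute and a shell command to move; the robot and the scene stay as the last step left them, time stands still between calls to the robot, and variables do not carry over. Pictures are saved under pics/ and viewed, and the job is handed in when it is done.

```bash
ls; mkdir -p pics
python3 - <<'E'
from workcell import *
import cv2,numpy as np
o=get_obs()
for k,v in o.items(): print(k,np.round(v,3))
for n in ["side","top","wrist"]:
    d=get_image(n); cv2.imwrite(f"pics/{n}0.png",d["pixels"][:,:,::-1]); print(n,np.round(d["mtx"],1).tolist(),d["D"],np.round(d["view"],3).tolist())
E
```

```text
pics
t 0.0
qpos [ 1.222  0.424  1.631 -0.     1.089 -0.019]
qvel [ 0.     0.     0.    -0.001 -0.001 -0.   ]
joint_torque [ 0.0000e+00 -5.4463e+01 -2.7367e+01  6.4000e-02  2.3000e-02 -0.0000e+00]
ee_pos [202.17  590.785 221.884]
orientation [-0.964  1.349  0.962]
ft_force [-0.247 -0.117 -0.277]
moment [-0.053  0.011  0.041]
width 87.769
side [[498.5, 0.0, 269.3], [0.0, 498.5, 205.0], [0.0, 0.0, 1.0]] [-0.00892384  0.          0.          0.          0.        ] [[-1.0, -0.01, -0.021, 546.893], [0.011, 0.594, -0.804, 98.059], [0.021, -0.804, -0.594, 1673.841], [0.0, 0.0, 0.0, 1.0]]
top [[432.1, 0.0, 279.8], [0.0, 432.1, 215.0], [0.0, 0.0, 1.0]] [-0.00608163  0.          0.          0.          0.        ] [[0.009, -1.0, 0.009, -3.777], [-0.996, -0.01, -0.092, 552.35], [0.092, -0.008, -0.996, 1717.255], [0.0, 0.0, 0.0, 1.0]]
wrist [[372.7, 0.0, 283.4], [0.0, 372.7, 214.4], [0.0, 0.0, 1.0]] [-0.10363977  0.          0.          0.          0.        ] [[0.325, 0.946, -0.001, -623.55], [0.915, -0.315, 0.252, -28.562], [0.238, -0.083, -0.968, 389.319], [0.0, 0.0, 0.0, 1.0]]
```

View pics/side0.png

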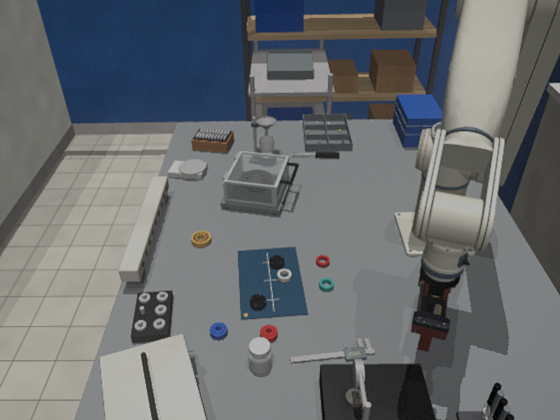

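View pics/top0.png

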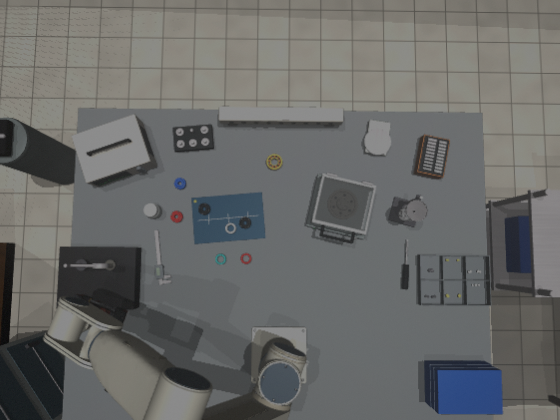

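View pics/wrist0.png

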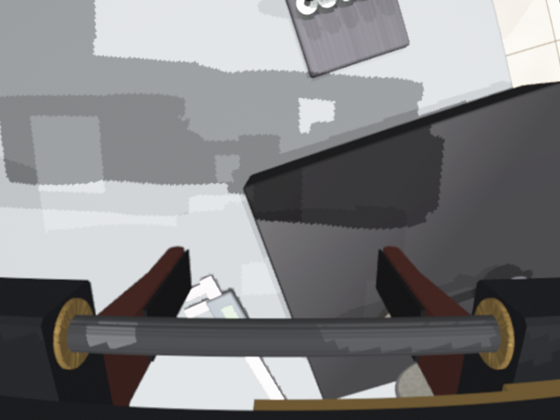

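The top view shows the mat around (228,218), caps at (204,209) and (245,222), the white spacer at (230,228), and the stand at (343,207). The blue (180,184) and red (177,216) discs are look-alikes of the caps. The teal (221,259) and red (246,258) rings are look-alikes of the spacer. I'll enlarge the mat to confirm.

```bash
cat > h.py <<'E'
import numpy as np,cv2
from workcell import *
from scipy.spatial.transform import Rotation as R
def ray(d,u,v,z):
    p=cv2.undistortPoints(np.array([[[u,v]]],float),d["mtx"],np.array(d["D"],float))[0,0]
    V=np.array(d["view"]);Rm=V[:3,:3];c=-Rm.T@V[:3,3];r=Rm.T@np.array([p[0],p[1],1])
    return c+r*(z-c[2])/r[2]
def proj(d,P):
    V=np.array(d["view"]);q,_=cv2.projectPoints(np.array(P,float).reshape(-1,3),cv2.Rodrigues(V[:3,:3])[0],V[:3,3],d["mtx"],np.array(d["D"],float));return q[:,0]
E
python3 - <<'E'
import cv2,numpy as np
a=cv2.imread("pics/top0.png");b=cv2.imread("pics/side0.png")
c=cv2.resize(a[180:275,160:290],None,fx=6,fy=6,interpolation=cv2.INTER_CUBIC);cv2.imwrite("pics/topc.png",c)
c=cv2.resize(b[240:345,205:345],None,fx=5.5,fy=5.5,interpolation=cv2.INTER_CUBIC);cv2.imwrite("pics/sidec.png",c)
c=cv2.resize(b[145:220,210:310],None,fx=7,fy=7,interpolation=cv2.INTER_CUBIC);cv2.imwrite("pics/sideg.png",c)
c=cv2.resize(a[165:255,300:385],None,fx=6,fy=6,interpolation=cv2.INTER_CUBIC);cv2.imwrite("pics/topg.png",c)
E
```

```text
(no output)
```

View pics/topc.png

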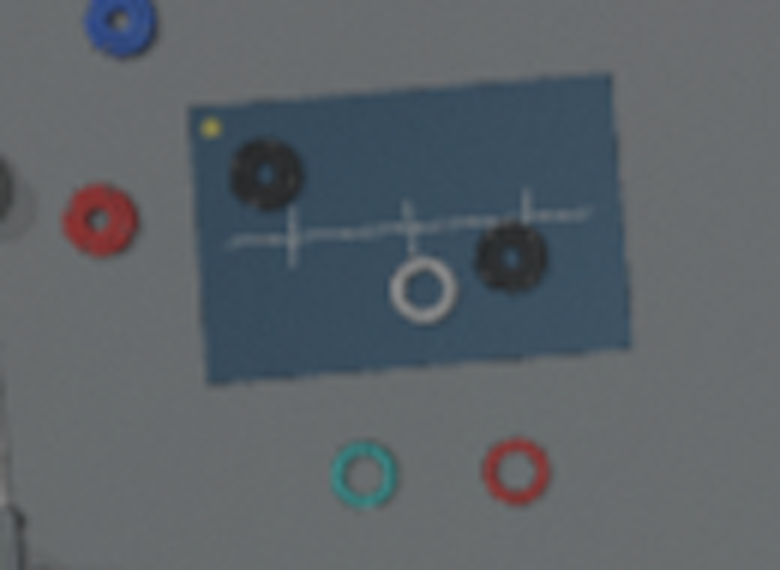

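View pics/sidec.png

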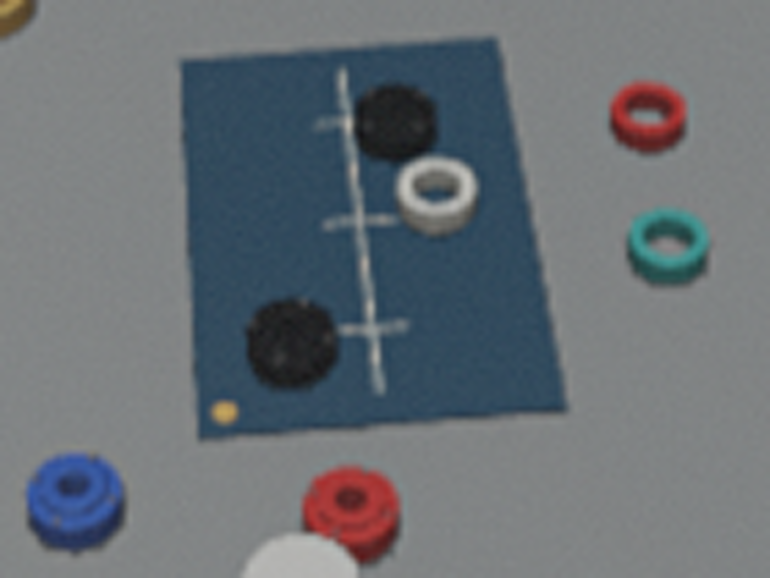

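View pics/sideg.png

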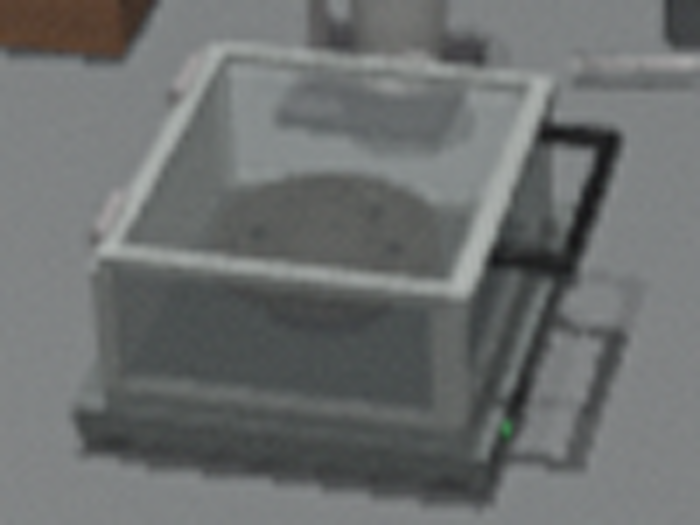

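View pics/topg.png

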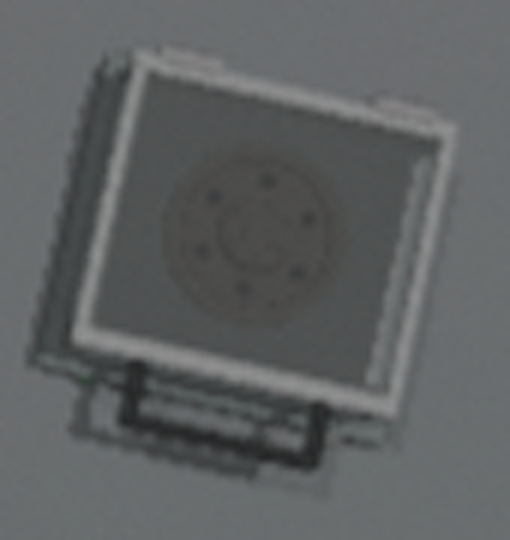

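The crop confirms the mat line's crosses at about (293,240), (411,228) and (527,217). The black caps are at (266,174) and (511,257), and the white ring at (424,290). The coloured ones lie off the mat. Now rough positions from both views.

Run:
```python
from h import *
np.set_printoptions(precision=1,suppress=True)
t=get_image("top");s=get_image("side")
T=lambda u,v,z,f=6,o=(160,180):ray(t,(u+.5)/f-.5+o[0],(v+.5)/f-.5+o[1],z)
S=lambda u,v,z,f=5.5,o=(205,240):ray(s,(u+.5)/f-.5+o[0],(v+.5)/f-.5+o[1],z)
for n,a,b,z in [("L",(293,240),(373,329),2),("M",(411,228),(360,220),2),("R",(527,217),(350,124),2),("capL",(266,174),(292,330),22),("capR",(511,257),(396,112),22),("spc",(424,290),(437,184),18),("red",(101,220),(351,498),20),("jar",(0,190),(300,560),75),("teal",(364,474),(669,234),16),("redr",(516,471),(648,105),16)]:
    print(n,T(*a,z)[:2],S(*b,z)[:2])
G=lambda u,v,z:T(u,v,z,6,(300,165)); g=lambda u,v,z:S(u,v,z,7,(210,145))
print("bar ends",G(128,420,110),G(312,463,110),g(608,136,110),g(568,266,110))
print("hinge corners",G(141,58,112),G(452,125,112))
print("stator",ray(t,274,162,20)[:2],"jar",ray(t,152,211,75)[:2],"funnel",ray(t,416,209,176)[:2])
```

```text
L [532.9 292.1] [534.9 290.3]
M [541.8 212.1] [542.5 209.5]
R [550.1 133.4] [548.9 132.1]
capL [575.7 308.2] [576.6 309.1]
capR [521.2 142.4] [522.2 143.9]
spc [498.7 200.8] [499.7 198.1]
red [543.7 418.7] [544.7 417.4]
jar [557.9 472.3] [565.7 497.8]
teal [375.2 238.7] [374.8 235.9]
redr [378.1 137.1] [378.4 133.4]
bar ends [ 470.8 -155.9  110. ] [ 444.4 -273.2  110. ] [ 447.1 -279.2  110. ] [ 471.3 -156.7  110. ]
hinge corners [ 704.2 -164.1  112. ] [ 662.6 -364.6  112. ]
stator [770.4  26.9] jar [558.6 502. ] funnel [ 565.5 -501.3]
```

```bash
cat >> h.py <<'E'
def to(target,zdir=None,xdir=None):
    """print shift in current tool axes (cm) and turn (deg) to reach target TCP, jaw dir zdir, finger dir xdir"""
    o=get_obs();A=R.from_rotvec(o["orientation"]);p=np.array(o["ee_pos"])
    d=A.inv().apply(np.array(target)-p)/10
    print("t",round(o["t"],2),"p",np.round(p,1),"F",np.round(o["ft_force"],1),"w",round(o["width"],1))
    print("x",np.round(A.as_matrix()[:,0],3),"z",np.round(A.as_matrix()[:,2],3),"q",np.round(o["qpos"],2))
    rv=None
    if xdir is not None:
        x=np.array(xdir,float);x/=np.linalg.norm(x);z=np.array(zdir,float);z-=x*(x@z);z/=np.linalg.norm(z)
        best=None
        for s in (1,-1):
            B=R.from_matrix(np.c_[x,np.cross(s*z,x),s*z]);r=(A.inv()*B)
            if best is None or r.magnitude()<best[0]: best=(r.magnitude(),r,B)
        rv=np.degrees(best[1].as_rotvec())
        print("after-turn shift cm",np.round(best[2].inv().apply(np.array(target)-p)/10,2))
    print("shift cm",np.round(d,2),"turn deg",None if rv is None else np.round(rv,1))
E
python3 - <<'E'
from h import *
np.set_printoptions(precision=2,suppress=True)
to([520,215,250],[.995,.1,0],[0,0,-1])
d=get_image("wrist");V=np.array(d["view"]);c=-V[:3,:3].T@V[:3,3]
o=get_obs();A=R.from_rotvec(o["orientation"])
print("cam in tool",A.inv().apply(c-o["ee_pos"]),"fwd",A.inv().apply(V[2,:3]),"right",A.inv().apply(V[0,:3]))
E
```

```text
t 0.25 p [202.3 591.1 222.3] F [ 0.1 -0.5  0.3] w 87.9
x [-0. -0. -1.] z [ 0.32  0.95 -0.  ] q [ 1.22  0.42  1.63 -0.    1.09 -0.02]
after-turn shift cm [ -2.77 -40.59  27.85]
shift cm [ -2.75 -42.24 -25.29] turn deg [65.4 -0.   0. ]
cam in tool [-161.31   69.43   -0.75] fwd [ 0.97 -0.25 -0.  ] right [-0. -0.  1.]
```

```bash
python3 -m crank '[[[-0.4,-4.6,-3.1],[0,0,0],8.0],[[-0.4,-4.6,-3.1],[0,0,0],7.0],[[-0.4,-4.6,-3.1],[0,0,0],7.0],[[-0.4,-4.6,-3.1],[0,0,0],7.0],[[-0.4,-4.6,-3.1],[0,0,0],7.0]]'
python3 -m crank '[[[-0.4,-4.6,-3.1],[0,0,0],7.0],[[-0.4,-4.6,-3.1],[0,0,0],7.0],[[-0.4,-4.6,-3.1],[0,0,0],7.0],[[-0.4,-4.6,-3.1],[0,0,0],7.0],[[-0.4,-4.3,-3.1],[0,0,0],7.0]]'
python3 -m crank '[[[0,0,0],[10.5,0,0],7],[[0,0,0],[10.5,0,0],7],[[0,0,0],[10.5,0,0],7],[[0,0,0],[10.5,0,0],7],[[0,0,0],[10.5,0,0],7]]'
python3 -m crank '[[[0,0,0],[10.5,0,0],7],[[0,0,0],[2.4,0,0],7],[[0,0,0],[0,0,0],7]]'
python3 - <<'E'
from h import *
to([535,150,260],[.995,.1,0],[0,0,-1])
d=get_image("wrist");cv2.imwrite("pics/w1.png",d["pixels"][:,:,::-1]);np.save("w1.npy",d,allow_pickle=True)
E
```

```text
t: 0.92
ee_pos: [370.7, 368.7, 242.9]
orientation: [-0.963, 1.347, 0.963]
ft_force: [0.4, 0.7, -0.6]
width: 70.1
t: 1.55
ee_pos: [535.4, 148.4, 263.0]
orientation: [-0.963, 1.347, 0.963]
ft_force: [0.9, 0.7, -0.2]
width: 70.0
t: 2.17
ee_pos: [534.3, 150.0, 262.7]
orientation: [-0.25, 1.556, 0.25]
ft_force: [0.8, 0.4, 0.5]
width: 69.7
t: 2.55
ee_pos: [534.3, 150.0, 262.7]
orientation: [-0.079, 1.569, 0.079]
ft_force: [-0.1, -0.1, -0.2]
width: 69.9
t 2.55 p [534.3 150.  262.7] F [-0.1 -0.1 -0.2] w 69.9
x [-0. -0. -1.] z [ 0.995  0.1   -0.   ] q [0.25 0.27 1.75 0.   1.12 0.15]
after-turn shift cm [ 0.27 -0.01  0.07]
shift cm [ 0.27 -0.01  0.07] turn deg [-0. -0. -0.]
```

View pics/w1.png

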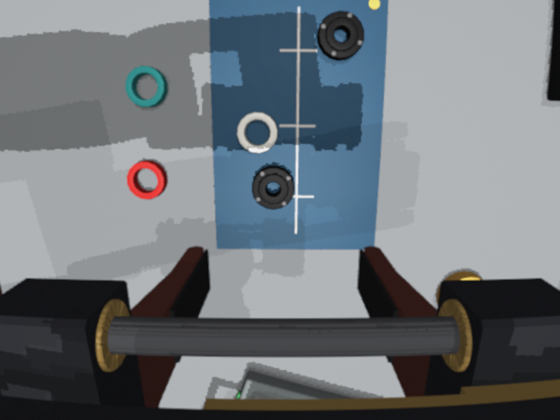

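The wrist view shows crosses at about (298,50), (297,126) and (296,197), caps at (341,36) and (273,187), and the white ring at (257,132). Measuring these.

Run:
```python
from h import *
np.set_printoptions(precision=1,suppress=True)
d=np.load("w1.npy",allow_pickle=True).item();im=d["pixels"];hsv=cv2.cvtColor(im,cv2.COLOR_RGB2HSV)
# black caps
m=((im.max(2)<75)).astype(np.uint8); m[240:]=0; m[:,:212]=0; m[:,385:]=0
n,l,st,ce=cv2.connectedComponentsWithStats(m)
for i in range(1,n):
    if st[i,4]>400:
        c=cv2.findContours((l==i).astype(np.uint8),cv2.RETR_EXTERNAL,cv2.CHAIN_APPROX_NONE)[0][0]
        e=cv2.fitEllipse(cv2.convexHull(c)); print("blk",st[i],e[0],e[1],"->",ray(d,*e[0],14)[:2],ray(d,*e[0],22)[:2])
m=((hsv[:,:,1]<60)&(im.min(2)>110)).astype(np.uint8); m[240:]=0; m[:,:222]=0; m[:,368:]=0
n,l,st,ce=cv2.connectedComponentsWithStats(m)
for i in range(1,n):
    if st[i,4]>150: 
        print("wht",st[i],ce[i]); 
        if st[i,2]>30 and st[i,3]<60:
            c=cv2.findContours((l==i).astype(np.uint8),cv2.RETR_EXTERNAL,cv2.CHAIN_APPROX_NONE)[0][0]
            e=cv2.fitEllipse(cv2.convexHull(c));print(e,ray(d,*e[0],10)[:2],ray(d,*e[0],18)[:2])
cv2.imwrite("pics/w1c.png",cv2.resize(im[0:250,205:390,::-1],None,fx=3,fy=2.4*1.25,interpolation=cv2.INTER_CUBIC)[:600] if 0 else cv2.resize(im[0:220,205:390,::-1],None,fx=2.7,fy=2.7,interpolation=cv2.INTER_CUBIC))
P=[ray(d,u,v,2)[:2] for u,v in [(298,49.5),(297,126),(296,197)]]
print("cross",*P,np.linalg.norm(P[0]-P[1]),np.linalg.norm(P[1]-P[2]))
```

```text
blk [ 317   11   47   50 1566] (339.9410095214844, 35.421287536621094) (45.846649169921875, 49.330623626708984) -> [576.3 308.1] [575.4 306.4]
blk [ 252  165   42   44 1278] (272.8387145996094, 186.32492065429688) (42.01497268676758, 44.200927734375) -> [522.  142.7] [522.1 144.2]
wht [ 279    6   39  228 1026] [297.5 119.1]
wht [237 112  41  42 810] [256.7 132.1]
((256.897705078125, 132.16712951660156), (40.10480880737305, 41.67405700683594), 170.5772247314453) [499.1 200.1] [499.6 200.4]
cross [534.8 291.5] [542.2 210.8] [549.6 130.7] 81.03107182944406 80.45202236821532
```

View pics/w1c.png

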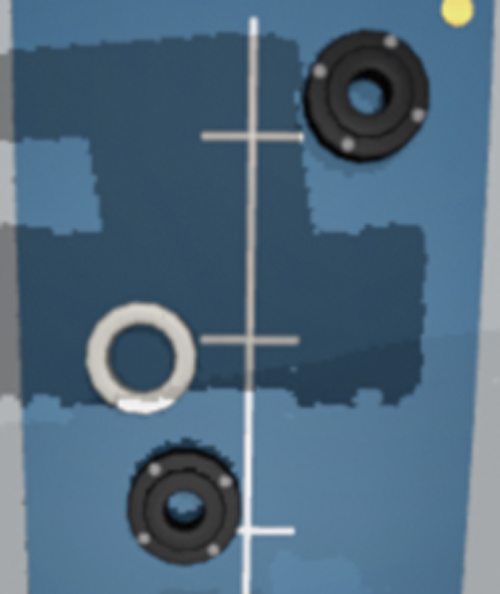

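Three views agree within 2 mm, so I'll act. The nearest cap goes to the right cross first.

```bash
python3 -m crank '[[[0,-0.54,-1.31],[0,0,0],7],[[5.5,0,0],[0,0,0],7],[[5.5,0,0],[0,0,0],7],[[5.5,0,0],[0,0,0],7],[[5,0,0],[0,0,0],7]]'
python3 -m crank '[[[2.5,0,0],[0,0,0],7],[[0,0,0],[0,0,0],7]]'
python3 -c "
from h import *
to([521.8,143.3,5],[.995,.0925,0],[0,0,-1])"
```

```text
t: 3.22
ee_pos: [520.9, 142.9, 46.3]
orientation: [-0.079, 1.57, 0.079]
ft_force: [0.8, 0.4, 1.4]
width: 70.3
t: 3.48
ee_pos: [519.7, 142.6, 21.2]
orientation: [-0.079, 1.574, 0.078]
ft_force: [-0.1, -0.9, -0.0]
width: 70.0
t 3.48 p [519.7 142.6  21.2] F [-0.1 -0.9 -0. ] w 70.0
x [-0.004 -0.001 -1.   ] z [ 0.995  0.1   -0.004] q [ 0.25  0.62  1.91 -0.    0.62  0.15]
after-turn shift cm [1.62 0.05 0.21]
shift cm [1.62 0.05 0.22] turn deg [ 0.4 -0.3  0. ]
```

```bash
python3 -m crank '[[[1.6,0.05,0.2],[0,-0.3,0],7],[[0,0,0],[0,0,0],4],[[0,0,0],[0,0,0],4],[[0,0,0],[0,0,0],4],[[0,0,0],[0,0,0],4]]'
python3 -c "
from h import *
to([549.4,131.3,15],[.995,.0925,0],[0,0,-1])"
```

```text
t: 4.1
ee_pos: [524.3, 144.2, 7.4]
orientation: [-0.078, 1.563, 0.079]
ft_force: [-1.2, -0.1, 6.1]
width: 47.3
t 4.1 p [524.3 144.2   7.4] F [-1.2 -0.1  6.1] w 47.3
x [ 0.006  0.001 -1.   ] z [0.995 0.099 0.006] q [ 0.25  0.64  1.91 -0.    0.58  0.15]
after-turn shift cm [-0.76 -1.51  2.38]
shift cm [-0.75 -1.53  2.38] turn deg [ 0.4  0.4 -0. ]
```

```bash
python3 -m crank '[[[-1,0,0],[0,0,0],4],[[0,-0.75,1.2],[0,0.2,0],4],[[0,-0.7,1.2],[0,0.2,0],4],[[0,0,0],[0,0,0],4],[[0,0,0],[0,0,0],4]]'
python3 -c "
from h import *
to([549.4,131.3,8],[.995,.0925,0],[0,0,-1])"
```

```text
t: 4.72
ee_pos: [548.8, 131.7, 16.4]
orientation: [-0.078, 1.572, 0.078]
ft_force: [0.4, -0.3, -0.6]
width: 47.1
t 4.72 p [548.8 131.7  16.4] F [ 0.4 -0.3 -0.6] w 47.1
x [-0.003 -0.    -1.   ] z [ 0.995  0.099 -0.003] q [0.21 0.65 1.86 0.   0.64 0.11]
after-turn shift cm [ 0.84 -0.04  0.05]
shift cm [ 0.84 -0.04  0.06] turn deg [ 0.4 -0.1  0. ]
```

```bash
python3 -m crank '[[[0.5,0,0],[0,0,0],4],[[0.4,0,0.05],[0,0,0],4],[[0,0,0],[0,0,0],7],[[0,0,0],[0,0,0],7],[[-5,0,0],[0,0,0],7]]'
python3 -m crank '[[[0,3.7,-2.2],[0,0,0],7],[[0,3.6,-2.1],[0,0,0],7],[[0,0,0],[0,0,0],7]]'
python3 -c "
from h import *
to([499.3,200,5],[.995,.0925,0],[0,0,-1])"
```

```text
t: 5.35
ee_pos: [547.0, 131.5, 55.2]
orientation: [-0.079, 1.578, 0.077]
ft_force: [0.3, 0.1, -0.0]
width: 69.4
t: 5.72
ee_pos: [498.1, 201.9, 58.0]
orientation: [-0.081, 1.572, 0.081]
ft_force: [1.2, -0.7, -0.9]
width: 70.1
t 5.72 p [498.1 201.9  58. ] F [ 1.2 -0.7 -0.9] w 70.1
x [-0.002 -0.    -1.   ] z [ 0.995  0.103 -0.002] q [0.36 0.55 1.91 0.   0.68 0.26]
after-turn shift cm [ 5.3 -0.2  0.1]
shift cm [ 5.3  -0.2   0.11] turn deg [ 0.6 -0.1  0. ]
```

```bash
python3 -m crank '[[[3.2,-0.2,0.1],[0.6,0,0],7],[[2.1,0,0],[0,0,0],7],[[0,0,0],[0,0,0],7],[[0,0,0],[0,0,0],3.5],[[0,0,0],[0,0,0],3.5]]'
python3 -m crank '[[[0,0,0],[0,0,0],3.5],[[0,0,0],[0,0,0],3.5]]'
python3 -c "
from h import *
to([542,211,8],[.995,.0925,0],[0,0,-1])"
```

```text
t: 6.35
ee_pos: [501.1, 198.4, 5.3]
orientation: [-0.07, 1.571, 0.07]
ft_force: [-0.9, -0.0, -0.1]
width: 53.3
t: 6.6
ee_pos: [501.0, 198.5, 5.3]
orientation: [-0.07, 1.571, 0.07]
ft_force: [-0.6, -0.9, 3.2]
width: 43.0
t 6.6 p [501.  198.5   5.3] F [-0.6 -0.9  3.2] w 43.0
x [-0.001 -0.    -1.   ] z [ 0.996  0.089 -0.001] q [0.35 0.64 1.92 0.   0.58 0.27]
after-turn shift cm [-0.27  0.86  4.2 ]
shift cm [-0.28  0.88  4.2 ] turn deg [-0.2 -0.1 -0. ]
```

```bash
python3 -m crank '[[[-1,0,0],[0,0,0],3.5],[[0,0.37,2.1],[-0.2,0,0],3.5],[[0,0.35,2.1],[0,0,0],3.5],[[0,0,0],[0,0,0],3.5],[[0,0,0],[0,0,0],3.5]]'
python3 -c "
from h import *
to([542,209.4,6],[.995,.0925,0],[0,0,-1])"
```

```text
t: 7.22
ee_pos: [540.7, 209.2, 14.7]
orientation: [-0.073, 1.573, 0.072]
ft_force: [0.7, -0.5, -0.3]
width: 43.2
t 7.22 p [540.7 209.2  14.7] F [ 0.7 -0.5 -0.3] w 43.2
x [-0.003 -0.001 -1.   ] z [ 0.996  0.093 -0.003] q [0.35 0.66 1.82 0.   0.66 0.26]
after-turn shift cm [0.87 0.01 0.13]
shift cm [0.87 0.01 0.13] turn deg [-0.  -0.2  0. ]
```

```bash
python3 -m crank '[[[0.5,0,0.1],[0,0,0],3.5],[[0.4,0,0],[0,0,0],3.5],[[0,0,0],[0,0,0],7],[[0,0,0],[0,0,0],7],[[-5,0,0],[0,0,0],7]]'
python3 -m crank '[[[0,4.7,2.2],[0,0,0],7],[[0,4.7,2.1],[0,0,0],7],[[0,0,0],[0,0,0],7]]'
python3 -c "
from h import *
to([576.2,307.8,6],[.995,.0925,0],[0,0,-1])"
```

```text
t: 7.85
ee_pos: [540.2, 208.6, 53.1]
orientation: [-0.075, 1.579, 0.071]
ft_force: [0.0, 0.1, 0.5]
width: 68.3
t: 8.22
ee_pos: [578.4, 310.4, 56.3]
orientation: [-0.074, 1.568, 0.076]
ft_force: [-0.5, -0.5, -0.4]
width: 69.9
t 8.22 p [578.4 310.4  56.3] F [-0.5 -0.5 -0.4] w 69.9
x [ 0.001  0.002 -1.   ] z [0.995 0.095 0.001] q [0.47 0.68 1.64 0.   0.82 0.38]
after-turn shift cm [ 5.03 -0.24 -0.25]
shift cm [ 5.03 -0.25 -0.25] turn deg [ 0.2  0.1 -0.1]
```

```bash
python3 -m crank '[[[3.0,-0.1,-0.1],[0,0,0],7],[[2.0,0,0],[0,0,0],7],[[0,0,0],[0,0,0],7],[[0,0,0],[0,0,0],7]]'
python3 -c "
from h import *
to([576.2,307.8,6],[.995,.0925,0],[0,0,-1])"
```

```text
t: 8.72
ee_pos: [575.9, 305.5, 5.7]
orientation: [-0.073, 1.572, 0.072]
ft_force: [-0.5, -0.1, 0.4]
width: 70.0
t 8.72 p [575.9 305.5   5.7] F [-0.5 -0.1  0.4] w 70.0
x [-0.002 -0.001 -1.   ] z [ 0.996  0.092 -0.002] q [0.47 0.75 1.65 0.   0.74 0.38]
after-turn shift cm [-0.03  0.22  0.05]
shift cm [-0.03  0.22  0.05] turn deg [-0.  -0.1  0. ]
```

```bash
python3 -m crank '[[[0,0.2,0.05],[0,0,0],7],[[0,0,0],[0,0,0],4],[[0,0,0],[0,0,0],4],[[0,0,0],[0,0,0],4],[[-1,0,0],[0,0,0],4]]'
python3 -m crank '[[[0,-0.65,-2.2],[0,0,0],4],[[0,-0.65,-2.1],[0,0,0],4],[[0,0,0],[0,0,0],4],[[0,0,0],[0,0,0],4]]'
python3 -c "
from h import *
to([534.6,290.7,6.5],[.995,.0925,0],[0,0,-1])"
```

```text
t: 9.35
ee_pos: [575.7, 307.8, 15.3]
orientation: [-0.073, 1.573, 0.072]
ft_force: [0.1, 0.3, -1.0]
width: 47.5
t: 9.85
ee_pos: [536.1, 291.8, 16.4]
orientation: [-0.072, 1.57, 0.073]
ft_force: [-0.7, 0.4, -0.3]
width: 47.5
t 9.85 p [536.1 291.8  16.4] F [-0.7  0.4 -0.3] w 47.5
x [-0.     0.001 -1.   ] z [ 0.996  0.092 -0.   ] q [0.48 0.69 1.75 0.   0.7  0.39]
after-turn shift cm [ 0.99 -0.1  -0.15]
shift cm [ 0.99 -0.1  -0.15] turn deg [-0. -0. -0.]
```

Lower, release, then back off to a viewing spot towards -y and up.

```bash
python3 -m crank '[[[0.5,-0.05,-0.1],[0,0,0],4],[[0.4,0,0],[0,0,0],4],[[0,0,0],[0,0,0],7],[[0,0,0],[0,0,0],7],[[-5.5,0,0],[0,0,0],7]]'
python3 -m crank '[[[-5,-2.5,0],[0,0,0],7],[[-5,-3,0],[0,0,0],7],[[-5,-3,0],[0,0,0],7],[[-4,-4,0],[0,0,0],7],[[0,-2,0],[0,0,0],7]]'
python3 -m crank '[[[0,0,0],[0,0,0],7],[[0,0,0],[0,0,0],7]]'
cat > chk.py <<'E'
from h import *
import sys
np.set_printoptions(precision=1,suppress=True)
to([535,150,260])
d=get_image("wrist");im=d["pixels"];cv2.imwrite(f"pics/{sys.argv[1]}.png",im[:,:,::-1])
cv2.imwrite(f"pics/{sys.argv[1]}c.png",cv2.resize(im[0:245,200:400,::-1],None,fx=2.4,fy=2.4,interpolation=cv2.INTER_CUBIC))
for lab,m,zz in [("blk",im.max(2)<75,(14,22)),("wht",(im.min(2)>110)&(cv2.cvtColor(im,cv2.COLOR_RGB2HSV)[:,:,1]<60),(10,18))]:
    m=m.astype(np.uint8);m[240:]=0;m[:,:222]=0;m[:,:]=m;m[:,368:]=0
    n,l,st,ce=cv2.connectedComponentsWithStats(m)
    for i in range(1,n):
        if st[i,4]>250:
            c=cv2.findContours((l==i).astype(np.uint8),cv2.RETR_EXTERNAL,cv2.CHAIN_APPROX_NONE)[0][0]
            e=cv2.fitEllipse(cv2.convexHull(c));print(lab,st[i],np.array(e[0]),np.array(e[1]),[ray(d,*e[0],z)[:2] for z in zz])
t=get_image("top");cv2.imwrite(f"pics/{sys.argv[1]}t.png",t["pixels"][:,:,::-1])
E
python3 chk.py w2
```

```text
t: 10.48
ee_pos: [531.1, 289.1, 58.4]
orientation: [-0.076, 1.579, 0.07]
ft_force: [1.1, 0.2, 0.6]
width: 69.3
t: 11.1
ee_pos: [549.7, 145.2, 255.5]
orientation: [-0.071, 1.564, 0.073]
ft_force: [0.1, 0.7, -0.2]
width: 69.9
t: 11.35
ee_pos: [546.8, 146.7, 250.1]
orientation: [-0.073, 1.574, 0.073]
ft_force: [0.2, 0.1, -0.2]
width: 70.0
t 11.35 p [546.8 146.7 250.1] F [ 0.2  0.1 -0.2] w 70.0
x [-0. -0. -1.] z [ 1.   0.1 -0. ] q [0.2 0.3 1.7 0.  1.1 0.1]
shift cm [-1.   0.4 -1.1] turn deg None
blk [ 261   16   48   52 1790] [284.9  41.4] [48.  52.3] [array([532.9, 290.5]), array([533. , 288.9])]
blk [ 264  175   43   45 1338] [284.7 197.2] [43.2 45.3] [array([547.4, 130.9]), array([547.3, 132.6])]
wht [ 265   67   42  109 1227] [285.4 120.9] [ 40.2 107.2] [array([540.7, 211.8]), array([540.7, 211.9])]
```

View pics/w2c.png

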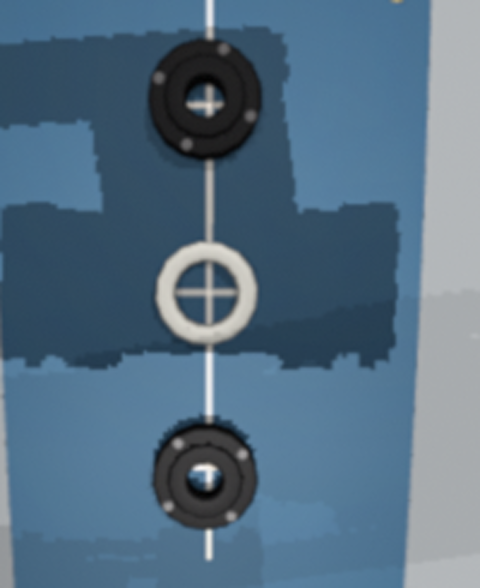

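View pics/w2.png

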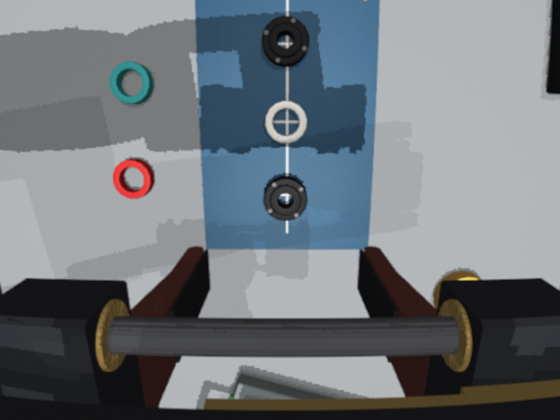

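The crosses show through all three bores, and the measured centres are within about 2 mm, so the row is good. Next, the guard: I'll move to a spot beside the bar where the wrist camera can see it.

```bash
python3 -c "
from h import *
to([440,-296,250],[.979,-.204,0],[0,0,-1])"
```

```text
t 11.45 p [546.9 147.1 250.3] F [ 0.1 -1.   0. ] w 69.8
x [-0.004 -0.001 -1.   ] z [ 0.996  0.093 -0.004] q [0.24 0.31 1.73 0.   1.1  0.15]
after-turn shift cm [ 3.000e-02 -4.556e+01 -1.430e+00]
shift cm [  0.1  -43.11 -14.79] turn deg [17.1 -0.2  0. ]
```

View pics/w2t.png

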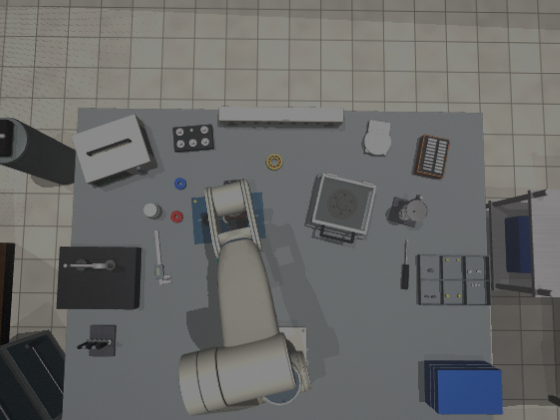

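The top view shows the guard shut, with its bar near (335,235), and the bystanders unmoved. Turning first, then moving over.

```bash
python3 -m crank '[[[0,0,0],[8.5,0,0],7],[[0,0,0],[8.6,0,0],7],[[0,-5,-0.15],[0,0,0],5],[[0,-5.1,-0.16],[0,0,0],3.4],[[0,-5.1,-0.16],[0,0,0],3.4]]'
python3 -m crank '[[[0,-5.1,-0.16],[0,0,0],3.4],[[0,-5.1,-0.16],[0,0,0],3.4],[[0,-5.1,-0.16],[0,0,0],3.4],[[0,-5.1,-0.16],[0,0,0],3.4],[[0,-5,-0.16],[0,0,0],3.4]]'
python3 -m crank '[[[0,-5,-0.16],[0,0,0],3.4],[[0,0,0],[0,0,0],3.4],[[0,0,0],[0,0,0],3.4]]'
python3 -c "
from h import *
to([440,-296,250],[.979,-.204,0],[0,0,-1])
d=get_image('wrist');cv2.imwrite('pics/w3.png',d['pixels'][:,:,::-1]);np.save('w3.npy',d,allow_pickle=True)"
```

```text
t: 12.08
ee_pos: [511.4, -1.9, 251.0]
orientation: [0.16, 1.568, -0.16]
ft_force: [1.1, 0.4, -0.2]
width: 43.5
t: 12.7
ee_pos: [452.0, -249.3, 251.3]
orientation: [0.161, 1.567, -0.161]
ft_force: [0.6, -0.1, -2.1]
width: 34.0
t: 13.08
ee_pos: [440.5, -296.2, 251.2]
orientation: [0.162, 1.568, -0.161]
ft_force: [-0.6, 0.4, 0.7]
width: 34.2
t 13.07 p [ 440.5 -296.2  251.2] F [-0.6  0.4  0.7] w 34.2
x [-0.003  0.001 -1.   ] z [ 0.979 -0.204 -0.003] q [-0.61  0.25  1.81 -0.    1.08 -0.41]
after-turn shift cm [ 0.12  0.01 -0.05]
shift cm [ 0.12  0.01 -0.05] turn deg [-0.  -0.2 -0. ]
```

View pics/w3.png

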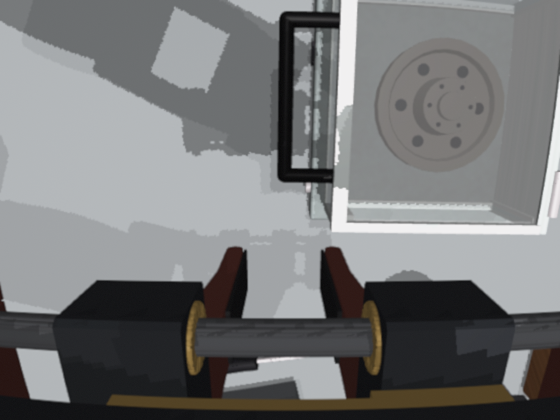

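The bar runs from (286,18) to (285,176) in the picture. The guard's front edge is at u≈335 and its rear edge at u≈550.

Run:
```python
from h import *
np.set_printoptions(precision=1,suppress=True)
d=np.load("w3.npy",allow_pickle=True).item();im=d["pixels"]
for v in (40,70,100,130,160):
    u=np.where(im[v,270:312].max(1)<60)[0]+270; print(v,u.min(),u.max(),end=" ; ")
us=286.5
A,B=ray(d,286.,19.5,110),ray(d,285.3,176,110)
print("ends",A,B,np.linalg.norm(A-B));m=(A+B)/2;b=(A-B)/np.linalg.norm(A-B);a=np.array([b[1],-b[0],0])
print("mid",m,"b",b,"a",a,"hinge",m+236*a)
print("rear corner",ray(d,548,230,112),"front",ray(d,333,230,112))
h=m+a*236;h[2]=112
for t in (0,10,20,30,40,50):
    th=np.radians(t);print(t,h-a*236*np.cos(th)+np.array([0,0,236*np.sin(th)]))
to([m[0],m[1],160],a,[0,0,-1])
```

```text
40 279 293 ; 70 278 293 ; 100 278 292 ; 130 278 291 ; 160 278 290 ; ends [ 470.2 -157.3  110. ] [ 445.1 -274.9  110. ] 120.3353372031826
mid [ 457.7 -216.1  110. ] b [0.2 1.  0. ] a [ 1.  -0.2  0. ] hinge [ 688.4 -265.5  110. ]
rear corner [ 665.5 -368.4  112. ] front [ 475.2 -327.7  112. ]
0 [ 457.7 -216.1  112. ]
10 [ 461.2 -216.8  153. ]
20 [ 471.6 -219.1  192.7]
30 [ 488.6 -222.7  230. ]
40 [ 511.7 -227.6  263.7]
50 [ 540.1 -233.7  292.8]
t 13.12 p [ 440.7 -295.9  251.4] F [0.3 0.3 0.5] w 34.7
x [-0.  0. -1.] z [ 1.  -0.2 -0. ] q [-0.6  0.2  1.8 -0.   1.1 -0.4]
after-turn shift cm [ 9.1  8.2 -0. ]
shift cm [9.1 8.2 0.1] turn deg [ 0.3 -0.2 -0. ]
```

```bash
python3 -m crank '[[[0,4.1,0],[0,0,0],3.4],[[0,4.1,0],[0,0,0],3.4],[[4,0,0],[0,0,0],3.4],[[4,0,0],[0,0,0],3.4],[[0,0,0],[0,0,0],3.4]]'
python3 -c "
from h import *
to([457.7,-216.1,91],[.978,-.209,0],[0,0,-1])
d=get_image('wrist');cv2.imwrite('pics/w4.png',d['pixels'][:,:,::-1])
d=get_image('side');cv2.imwrite('pics/s4.png',cv2.resize(d['pixels'][110:220,200:340,::-1],None,fx=5,fy=5,interpolation=cv2.INTER_CUBIC))"
```

```text
t: 13.75
ee_pos: [455.5, -214.4, 169.8]
orientation: [0.161, 1.572, -0.158]
ft_force: [0.3, -0.5, 0.7]
width: 33.7
t 13.75 p [ 455.5 -214.4  169.8] F [ 0.3 -0.5  0.7] w 33.7
x [-0.007  0.003 -1.   ] z [ 0.979 -0.202 -0.008] q [-0.46  0.32  1.93 -0.    0.89 -0.26]
after-turn shift cm [ 7.88 -0.12  0.25]
shift cm [ 7.88 -0.13  0.31] turn deg [ 0.4 -0.4 -0.1]
```

View pics/w4.png

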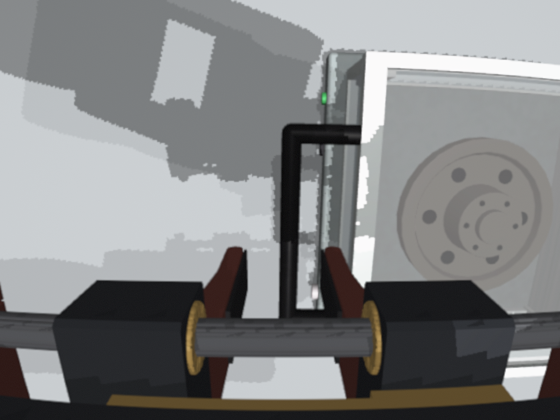

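View pics/s4.png

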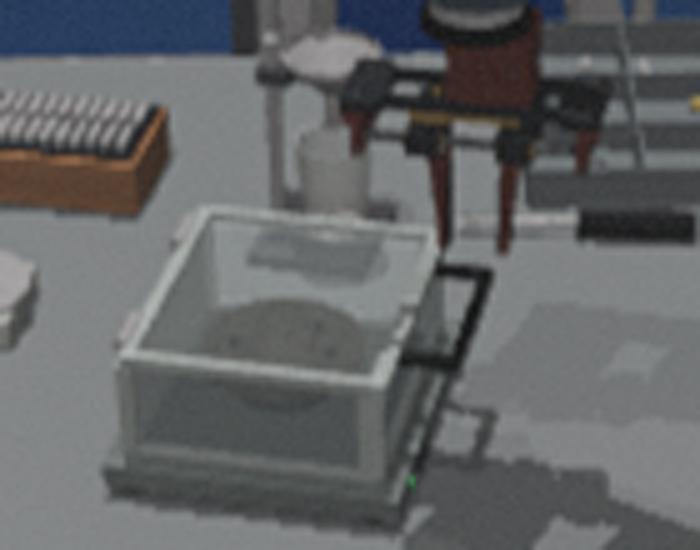

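The bar (u≈290) lies between the fingers (u 245–325). Descending and gripping.

```bash
python3 -m crank '[[[4,0,0.1],[0,-0.2,0],3.4],[[3.9,0,0.1],[0,0,0],3.4],[[0,0,0],[0,0,0],3.4],[[0,0,0],[0,0,0],1.0],[[0,0,0],[0,0,0],0.8]]'
python3 -m crank '[[[0,0,0],[0,0,0],0.8],[[0,0,0],[0,0,0],0.8]]'
python3 -c "
from h import *
to([457.7,-216.1,91],[.978,-.209,0],[0,0,-1])"
```

```text
t: 14.48
ee_pos: [460.3, -218.0, 95.0]
orientation: [0.16, 1.56, -0.163]
ft_force: [-0.0, 0.3, -0.2]
width: 17.4
t: 14.72
ee_pos: [458.1, -217.2, 94.3]
orientation: [0.161, 1.564, -0.162]
ft_force: [-6.1, 1.2, 8.4]
width: 11.3
t 14.72 p [ 458.1 -217.2   94.3] F [-6.1  1.2  8.4] w 11.3
x [ 0.    -0.001 -1.   ] z [ 0.979 -0.205  0.001] q [-0.47  0.45  1.97 -0.    0.72 -0.26]
after-turn shift cm [ 0.33  0.1  -0.06]
shift cm [ 0.33  0.1  -0.06] turn deg [0.3 0.  0. ]
```

```bash
python3 -m crank '[[[-2.06,0,0.09],[0,0,0],0.8],[[-2.04,0,0.27],[0,0,0],0.8],[[-2.01,0,0.44],[0,0,0],0.8],[[-1.96,0,0.62],[0,0,0],0.8],[[-1.9,0,0.79],[0,0,0],0.8]]'
python3 -c "
from h import *
to([457.7,-216.1,91],[.978,-.209,0],[0,0,-1])
d=get_image('side');cv2.imwrite('pics/s5.png',cv2.resize(d['pixels'][110:220,200:340,::-1],None,fx=5,fy=5,interpolation=cv2.INTER_CUBIC))"
```

```text
t: 15.35
ee_pos: [477.3, -221.5, 193.1]
orientation: [0.161, 1.569, -0.162]
ft_force: [-7.0, -3.3, -3.3]
width: 11.0
t 15.35 p [ 477.3 -221.5  193.1] F [-7.  -3.3 -3.3] w 11.0
x [-0.005 -0.    -1.   ] z [ 0.979 -0.204 -0.005] q [-0.46  0.32  1.87 -0.    0.96 -0.25]
after-turn shift cm [10.21  0.12 -2.03]
shift cm [10.22  0.14 -1.98] turn deg [ 0.3 -0.3  0.1]
```

View pics/s5.png

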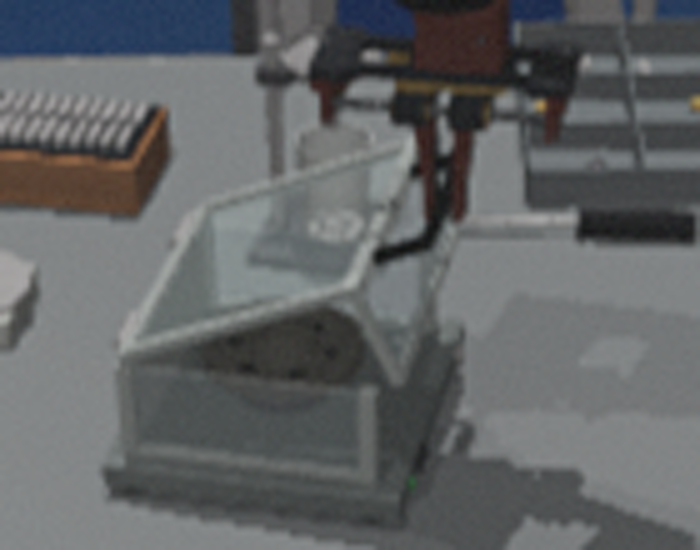

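The guard is lifting cleanly, at about 25°, with low forces. Continuing the arc.

```bash
python3 -m crank '[[[-1.83,0,0.95],[0,0,0],0.8],[[-1.74,0,1.11],[0,0,0],0.8],[[-1.63,0,1.25],[0,0,0],0.8],[[-1.52,0,1.39],[0,0,0],0.8],[[-1.39,0,1.5],[0,0,0],0.8]]'
python3 -m crank '[[[0,0,0],[0,0,0],0.8],[[0,0,0],[0,0,0],0.8]]'
cat > g.py <<'E'
from h import *
import sys
np.set_printoptions(precision=1,suppress=True)
to([457.7,-216.1,91],[.978,-.209,0],[0,0,-1])
o=get_obs();p=np.array(o["ee_pos"]);h=np.array([688.4,-265.5,112.]);a=np.array([.978,-.209,0])
x=-np.array(R.from_rotvec(o["orientation"]).as_matrix()[:,0]);b=p+15.7*x
print("bar",b,"r",np.hypot((h-b)@a,b[2]-112),"theta",np.degrees(np.arctan2(b[2]-112,(h-b)@a))+.49)
n=sys.argv[1]
d=get_image('side');cv2.imwrite(f'pics/{n}s.png',cv2.resize(d['pixels'][80:220,200:340,::-1],None,fx=4.2,fy=4.2,interpolation=cv2.INTER_CUBIC))
d=get_image('top');cv2.imwrite(f'pics/{n}t.png',d['pixels'][:,:,::-1])
E
python3 g.py g1
```

```text
t: 16.02
ee_pos: [534.2, -234.3, 276.1]
orientation: [0.161, 1.577, -0.163]
ft_force: [-29.2, 0.3, 23.8]
width: 11.5
t: 16.27
ee_pos: [535.6, -234.6, 277.2]
orientation: [0.16, 1.573, -0.164]
ft_force: [-27.7, 0.8, 26.5]
width: 11.5
t 16.27 p [ 535.6 -234.6  277.2] F [-27.7   0.8  26.5] w 11.5
x [-0. -0. -1.] z [ 1.  -0.2 -0. ] q [-0.4  0.3  1.7 -0.   1.2 -0.2]
after-turn shift cm [18.6  0.2 -8. ]
shift cm [18.7  0.3 -7.9] turn deg [ 0.2 -0.4  0.2]
bar [ 535.7 -234.6  292.9] r 238.7374808760019 theta 49.75383297625613
```

View pics/g1s.png

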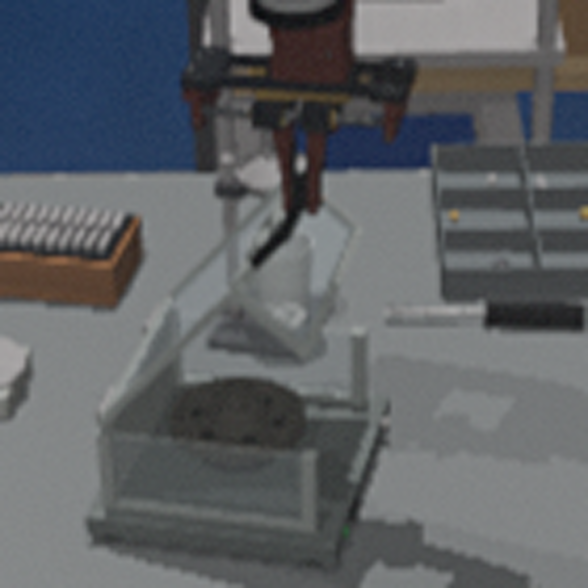

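View pics/g1t.png

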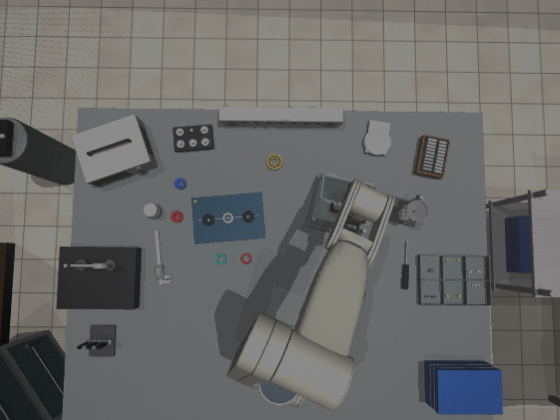

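The angle is about 50°, but the wrist force of (-28, +26) N is purely radial, so my arc was slightly too tight. I'll relieve it by moving outward a few mm.

```bash
python3 -m crank '[[[-0.15,0,-0.13],[0,0,0],0.8],[[0,0,0],[0,0,0],0.8]]'; python3 -m crank '[[[-0.15,0,-0.13],[0,0,0],0.8],[[0,0,0],[0,0,0],0.8],[[0,0,0],[0,0,0],0.8]]'
```

```text
t: 16.62
ee_pos: [535.9, -234.7, 277.6]
orientation: [0.16, 1.569, -0.164]
ft_force: [-18.4, -1.4, 15.8]
width: 11.3
t: 17.0
ee_pos: [536.3, -234.7, 278.0]
orientation: [0.16, 1.566, -0.164]
ft_force: [-8.4, -4.1, 3.6]
width: 11.2
```

```bash
python3 -m crank '[[[-0.1,0,-0.08],[0,0,0],0.8],[[0,0,0],[0,0,0],0.8],[[0,0,0],[0,0,0],0.8],[[0,0,0],[0,0,0],0.8]]'; python3 g.py g2
python3 - <<'E'
from h import *
o=get_obs();p=o["ee_pos"]-np.array([458.1,-217.2,94.3]);c=np.linalg.norm(p);print("open by chord deg",np.degrees(2*np.arcsin(c/2/236)))
t=get_image("top");im=t["pixels"];cv2.imwrite("pics/fin.png",cv2.resize(im[180:275,160:290,::-1],None,fx=6,fy=6,interpolation=cv2.INTER_CUBIC))
E
```

```text
t: 17.5
ee_pos: [536.5, -234.8, 278.3]
orientation: [0.16, 1.564, -0.164]
ft_force: [-1.8, -6.1, -3.6]
width: 11.1
t 17.5 p [ 536.5 -234.8  278.3] F [-1.8 -6.1 -3.6] w 11.1
x [ 0. -0. -1.] z [ 1.  -0.2  0. ] q [-0.4  0.3  1.7 -0.   1.2 -0.2]
after-turn shift cm [18.7  0.2 -8.1]
shift cm [18.7  0.3 -8.1] turn deg [0.2 0.  0.2]
bar [ 536.5 -234.7  294. ] r 239.0653394943736 theta 50.07726227044488
open by chord deg 50.35620966299362
```

View pics/g2s.png

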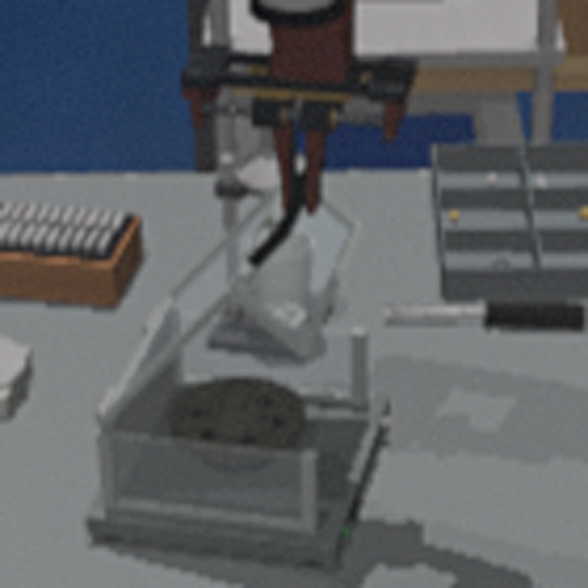

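View pics/fin.png

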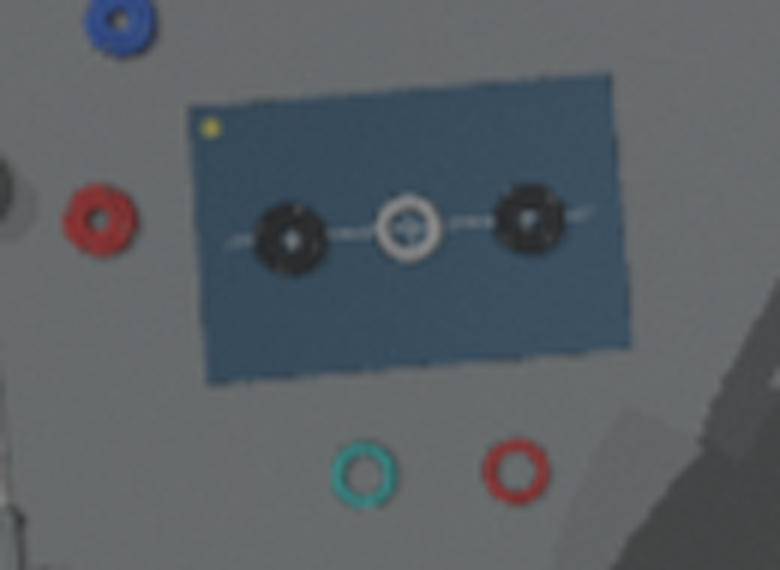

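The side view shows the guard held open at about 50° by the bar. The top crop shows the three parts on the crosses at (291,239), (409,228) and (530,217). The look-alikes are where they started. Handing in.

```bash
python3 -c "
from workcell import *
print(close_job()); "
```

```text
the job is handed in; nothing more can be done
None
```

The job is handed in at about 17.7 s. With the guard still shut, I set one black cap on the left cross, the white spacer on the middle cross and the other cap on the right cross. I then gripped the guard bar, lifted it to about 50° and was still holding it there at hand-in.

**Row:** in the wrist view right after placing, each part measured within about 2 mm of its cross, and the crosses showed through the bores. The final top view shows the same row.

**Guard:** the opening came out at 50.1° from the estimated hinge position and 50.4° from how far the grip had moved. I had no direct reading of the guard angle. The two disagree slightly because the measured bar radius was 239 mm instead of the stated 236 mm, so my hinge estimate is a few mm off.

**Forces:** at the end of the lift the wrist force reached about 38 N, pushing outward along the bar's arc because my path was slightly too tight. I moved out about 5 mm and it dropped to about 7 N. That is roughly the guard's weight plus a small sideways load.

**Bystanders:** the look-alikes near the mat are where they started. The other bystanders looked unmoved in the later top views; I did not measure them.

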